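# Load the hanging-tray trolley and call for collection

### The arm

A 7-joint arm with a two-finger parallel gripper is mounted at the origin on a cart in front of the work surface, level with it; the furniture and walls round the work are solid. World frame = base frame: x ahead of the robot, y to its left, z up, the work surface at z = 0. Lengths are in m, angles in rad, forces in N, time in s.
With the tool pointing down it reaches from about 0.4 to 0.85 m from the base axis. Payload 10.4 kg.
Tool frame: the origin (TCP) lies midway between the tips of the shut fingers; the grasp point (between the pads) lies 19 mm behind it; z points along the fingers, y is the line along which they close (so a half turn about z gives the same grasp; the last joint's range is limited). The gripper opens to 87 mm and grips with 3 to 60 N. Pads are 19 mm wide; open, the fingers measure 117 mm over their backs; the gripper's body (75 mm by 190 mm) begins 51 mm behind the grasp point.
Start: joints at [-1.148, 0.332, -0.065, 1.46, 0.022, 1.35, -0.088], TCP at [0.269, 0.564, 0.223] pointing down, gripper open.
Joint ranges: [-2.6, 2.6], [-0.5, 2.12], [-1.47, 1.34], [0.16, 2.42], [-1.27, 4.41], [0.06, 2.06], [-2.6, 2.6]. Speed limits (rad/s): [2.22, 2.22, 2.79, 2.79, 3.14, 3.14, 3.14].

### API

Orientations are given as a unit quaternion [x, y, z, w].
In Python, from bench import r gives the robot as it stands.
- The arm moves only by the tool carry_out, never from a script. Its argument "steps" is a list that holds one entry, the list of rows, each a list of 6 numbers: the shift along the tool's x, y, z in cm, then the turn, a rotation vector about the tool's x, y, z in rad. In form: [[[dx, dy, dz, wx, wy, wz], ...]]. A call has 1 to 20 rows; each row is the pose to reach, as a shift and turn from the pose commanded when the call began, along the tool's axes at that moment; what a row does not reach only later rows make up. A row lasts 1/12 s, in which the tool goes at most 41.7 mm and 7.16 degrees, less where a joint would pass 70% of its speed; a pose out of reach is approached as far as the arm can. A call with a gripper value outside its range is refused whole. "hand" is the closure, from -1 (fully open) to 1 (shut), set as the call begins (left out, the last holds). The fingers move at their own pace and stop on an object; "squeeze" is the grip in N (left out, the last holds). Time passes only in rows, so rows that repeat a pose let the fingers close. It gives the time, the measured TCP pose, the force, the opening and the grip force at its end, in the units of the state.
- r.read_state(): the state, without advancing time (a new reading comes with each control period).
- r.camera(name): name is "scene" or "top"; returns the picture (480x640x3 uint8, red, green, blue); there is no depth.
- r.camera_params(name): a dict with "fx", "fy", "cx", "cy" (pixels), "view" (4x4, takes a point from world to camera coordinates). Camera axes: x right, y up, looking along -z (the intrinsics and any distortion apply to the point x, -y, -z); pixel columns grow to the right and rows downward; lengths in m; the calibration is good to about 2 mm. A picture is of the moment at which its call begins. camera_params takes no time and is no camera call.
- r.close_job(): hands the job in; it is judged then, once.
The state is a dict: "time": time; "joint_positions": joint angles; "joint_vel": joint speeds; "joint_torque": joint torques, N m; "ee_pos": TCP position; "eef_rot": TCP orientation; "ft_force": force on the tool from outside, world axes, zero at the start; "torque": the same for the moment, N m; "width": finger opening in m; "grip_force": force on a finger pad.
Only numpy, scipy, OpenCV 4.12 (cv2) and the standard library are available. Lean on these libraries where they do the work, as an engineer would, in place of code of your own. Each camera call takes 0.05 s, during which the arm holds its last target. There are 200 camera calls.

### The job

Get the small trolley loaded for collection. First push its brake lever fully down to lock it, then hang every parts tray that stands on the table by its hook on the trolley's rail, letting each one down so carefully that its off-centre weight does not swing it off. When all of them hang free, press the push button on the call box fully down and let it come up again, then lift the brake lever all the way back up; leave the tape roll, the screw dish and the glue bottle where they stand.

Things in the scene. Friction and masses are not known exactly. Their poses are not given: they have to be found in the camera images.
- trolley: Small trolley, 100 x 320 mm deck on castors, deck top 49 mm high; it will not roll or shift. Origin on the table under its middle; y runs along the rail towards the brake-lever end, z up, -x faces the robot to within 0.15 rad. At y = +145 and -145 mm a 16 mm round post carries the rail and ends at its height.
- rail_mid (a point): Middle of the rail's axis, 230 mm above the table. The rail is a plain 12 mm round steel bar along the trolley's y; between the posts 270 mm are free for hooks. Axes as the trolley's.
- brake (a joint): Kick-down brake lever at the trolley's +y end, pointing outward along +y: 0 = fully up (0.55 rad above level, brake off), 0.65 rad = fully down (0.10 rad below level, locked). Stays where it is left; about 2 to 3 N at the pad moves it. It can be pushed down with shut fingers and lifted by pinching the pad.
- brake_hinge (a point): The brake lever's hinge axis (along the trolley's x), 78 mm above the table, 170 mm along trolley +y from its middle.
- brake_pad (a point): Centre of the rubber pad on the brake lever, 68 mm from the hinge axis. The pad is 22 mm wide (along trolley x), 44 mm long (along the lever) and 12 mm thick, free all round.
- call_box: Loose, heavy (0.8 kg) grey call box, 100 x 100 x 38 mm, standing on the table, with one round push button in a black housing in the middle of its top. Origin at the centre of its underside, z up.
- call (a joint): Travel of the push button: 0 = up, 0.007 m = fully down; springs back; about 5 N holds it fully down.
- call_top (a point): Centre of the white button's top face when up; 36 mm across, pressed straight down.
- carrier_1: Steel parts tray with hook, 155 mm tall, 0.2 kg (varies); origin on the underside below its strap, z up, hook towards +x. Tray x -32 to 48, 50 wide (y), 22 mm high. Strap 8 (x) x 24 mm (y) at x = 0, topped by a black grip tab 12 (x) x 26 mm (y), z 121 to 155 mm: grip across y from above. Mass centre near x = 9, z = 30 mm: on the rail it swings about 0.37 rad off upright.
- carrier_1_hook (a point): Seat of the hook, where the rail's axis lies when it hangs home: x = 42, z = 113.5 mm in the tray's frame. Hook arm 24 mm wide (y), from the strap to x = 58 mm, underside z = 122 mm; under it a V saddle (x 34 to 50 mm, apex z = 122, feet z = 113 mm) centres the rail; at its end a lip, x 52 to 58 mm, hangs down to z = 99 mm.
- carrier_2: The same kind of tray as carrier_1 (same sizes and axes).
- carrier_2_hook (a point): The seat of its hook, as on carrier_1: x = 42, z = 113.5 mm in the tray's frame.
- carrier_3: The same kind of tray as carrier_1 (same sizes and axes).
- carrier_3_hook (a point): The seat of its hook, as on carrier_1: x = 42, z = 113.5 mm in the tray's frame.
- carrier_4: The same kind of tray as carrier_1 (same sizes and axes).
- carrier_4_hook (a point): The seat of its hook, as on carrier_1: x = 42, z = 113.5 mm in the tray's frame.
- tape: Blue tape roll lying flat, 71 mm across, 24 mm high, to be left alone; origin at the centre of its underside.
- dish: Round steel dish of screws, 68 mm across, 18 mm high, to be left alone; origin at the centre of its underside.
- glue: Glue bottle with a nozzle cap, 36 mm across, 106 mm tall, to be left alone; origin at the centre of its underside.

How it is judged:
By the outcome, as a careful person would: the job done as asked, in the order asked, and still so for the second after the job is handed in, with the robot touching nothing.
Of carrier_1, carrier_2, carrier_3, carrier_4 only 2 to 4 are there at a start; the rules pass over those that are not, and their reading is None.
At some moment in a run one of call_box, carrier_1, carrier_2, carrier_3, carrier_4 may be knocked a few centimetres aside while the robot is not near it.
It also fails if it takes over 210 s, if anything falls off the work surface, if the arm or the gripper's body presses on something with over 40 N, if the wrist force passes 120 N, or if a joint passes its speed limit or range.

## Working session

There is one attempt and no reset: what is moved stays moved. The work goes in short steps, Python scripts to look and compute and a tool call to move; the robot and the scene stay as the last step left them, time stands still between calls to the robot, and variables do not carry over. Pictures are saved under pics/ and viewed, at most 14 in all, crops included, and the job is handed in when it is done.

Besides the shell and the picture viewer there is one more tool, called after "Call:" by a JSON object that holds its "name" and its "arguments", one argument or row to a line. carry_out: Moves the arm, as the interface text tells. Its arguments: {"type":"object","properties":{"steps":{"type":"array","items":{"type":"array","items":{"type":"array","items":{"type":"number"}}}},"hand":{"type":"number"},"squeeze":{"type":"number"}},"required":["steps"]}

```bash
ls; mkdir -p pics; cat > look.py <<'E'
import cv2,sys
from bench import r
for n in ("scene","top"):
    cv2.imwrite(f"pics/{n}_{sys.argv[1]}.png",r.camera(n)[:,:,::-1])
E
python3 look.py 0; python3 - <<'E'
from bench import r
import numpy as np
np.set_printoptions(precision=4,suppress=True)
s=r.read_state()
for k in s: print(k,np.round(s[k],4))
for n in("scene","top"):
    p=r.camera_params(n); print(n,p)
E
```

```text
pics
time 0.1
joint_positions [-1.1476  0.3328 -0.0647  1.4609  0.0216  1.3499 -0.0885]
joint_vel [-0.0004 -0.0019  0.0004 -0.0037 -0.0013 -0.0012 -0.0003]
joint_torque [  0.0005 -62.4545   0.0242 -39.0716  -0.0613   0.0366   0.0001]
ee_pos [0.2693 0.5636 0.2218]
eef_rot [ 0.2211  0.9753 -0.0006 -0.0001]
ft_force [-0.9147  0.4913 -0.5896]
torque [0.0077 0.0116 0.0118]
grip_force 0.0
width 0.0871
scene {'fx': 472.6702347184778, 'fy': 472.6702347184778, 'cx': 315.10265983156455, 'cy': 241.53486434405102, 'view': array([[ 0.8812, -0.4727,  0.0028, -0.5087],
       [ 0.3302,  0.6198,  0.7119, -0.2972],
       [-0.3382, -0.6264,  0.7023, -0.9375],
       [ 0.    ,  0.    ,  0.    ,  1.    ]])}
top {'fx': 555.0254131127584, 'fy': 555.0254131127584, 'cx': 321.8576775060704, 'cy': 237.32938810315866, 'view': array([[ 0.0092, -1.    , -0.0014, -0.0148],
       [ 0.9828,  0.0088,  0.1847, -0.6047],
       [-0.1847, -0.0031,  0.9828, -1.6017],
       [ 0.    ,  0.    ,  0.    ,  1.    ]])}
```

View pics/scene_0.png

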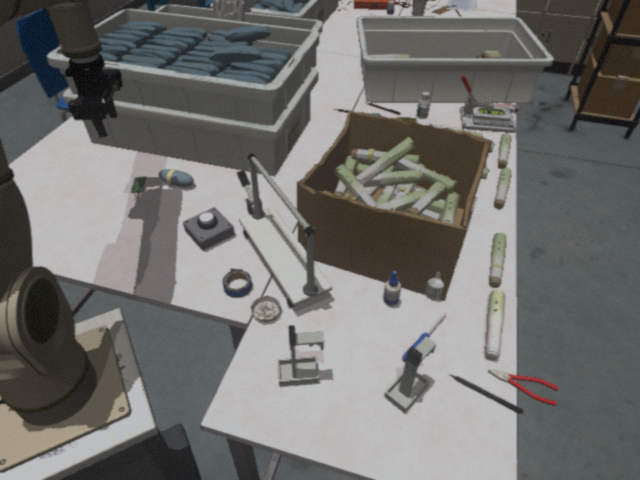

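View pics/top_0.png

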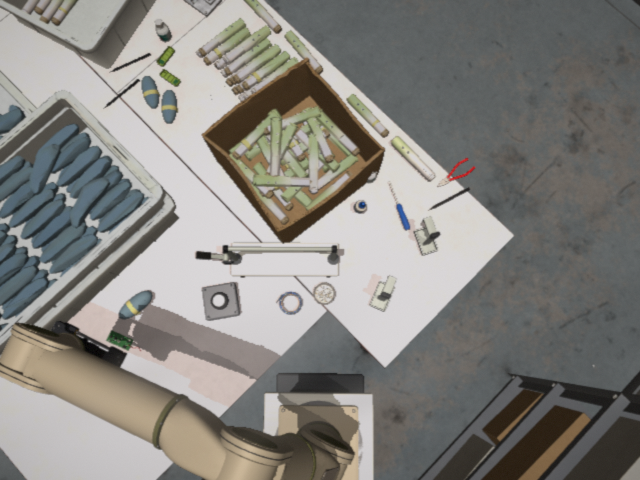

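The scene picture shows two trays, at about (298,355) and (412,370) (top view (383,292) and (427,235)). The trolley rail runs from (255,160) to (310,232), the brake lever is near (243,180), and the call box is at (208,222). The glue bottle is at (392,290), with the tape and dish near (237,282) and (266,309). Next I'll take enlarged crops.

```bash
cat > geo.py <<'E'
import numpy as np, cv2
from bench import r
np.set_printoptions(precision=4,suppress=True)
P={n:r.camera_params(n) for n in("scene","top")}
def ray(n,u,v):
    p=P[n];V=np.array(p["view"]);R,t=V[:3,:3],V[:3,3]
    d=R.T@np.array([(u-p["cx"])/p["fx"],-(v-p["cy"])/p["fy"],-1.]); return -R.T@t,d/np.linalg.norm(d)
def on_plane(n,uv,z):
    o,d=ray(n,*uv); return o+d*(z-o[2])/d[2]
def tri(a,b):   # scene px, top px -> point, gap
    o1,d1=ray("scene",*a);o2,d2=ray("top",*b)
    s=np.linalg.lstsq(np.c_[d1,-d2],o2-o1,rcond=None)[0]
    p,q=o1+s[0]*d1,o2+s[1]*d2; return (p+q)/2,np.linalg.norm(p-q)
def proj(n,X):
    p=P[n];V=np.array(p["view"]);c=V[:3,:3]@np.asarray(X,float)+V[:3,3]
    return np.array([p["cx"]+p["fx"]*c[0]/-c[2],p["cy"]-p["fy"]*c[1]/-c[2]])
def crop(n,img,x,y,w,h,k,out):
    c=cv2.resize(img[y:y+h,x:x+w],None,fx=k,fy=k,interpolation=cv2.INTER_CUBIC)
    for i in range(0,w,20): cv2.putText(c,str(x+i),(i*k,8),0,.3,(0,0,255),1);cv2.line(c,(i*k,10),(i*k,16),(0,0,255),1)
    for i in range(0,h,20): cv2.putText(c,str(y+i),(0,i*k+4),0,.3,(0,0,255),1)
    cv2.imwrite(out,c)
E
python3 - <<'E'
from geo import *
t=cv2.imread("pics/top_0.png");s=cv2.imread("pics/scene_0.png")
crop("top",t,190,190,260,130,3,"pics/ct0.png")
crop("scene",s,180,150,180,160,4,"pics/cs0.png")
crop("scene",s,260,280,190,140,4,"pics/cs1.png")
E
```

```text
(no output)
```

View pics/ct0.png

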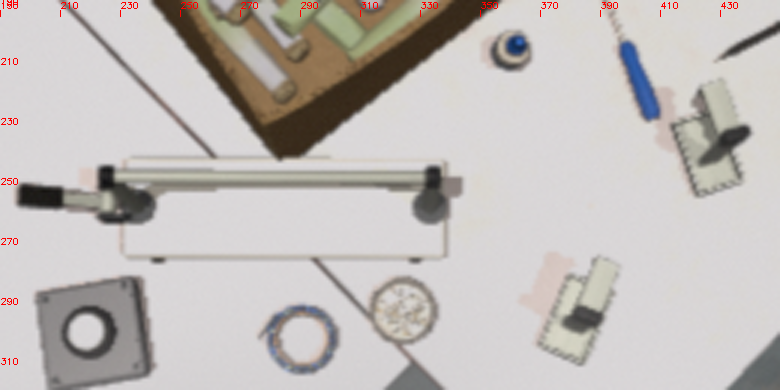

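View pics/cs0.png

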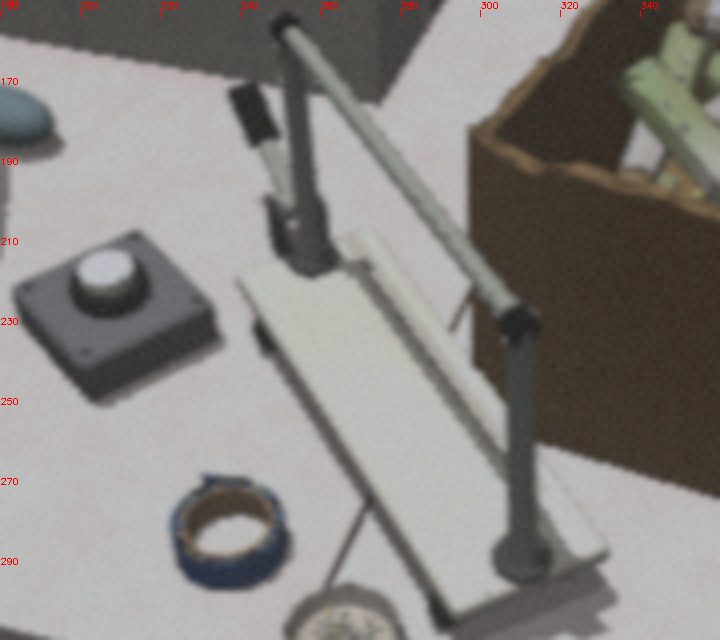

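View pics/cs1.png

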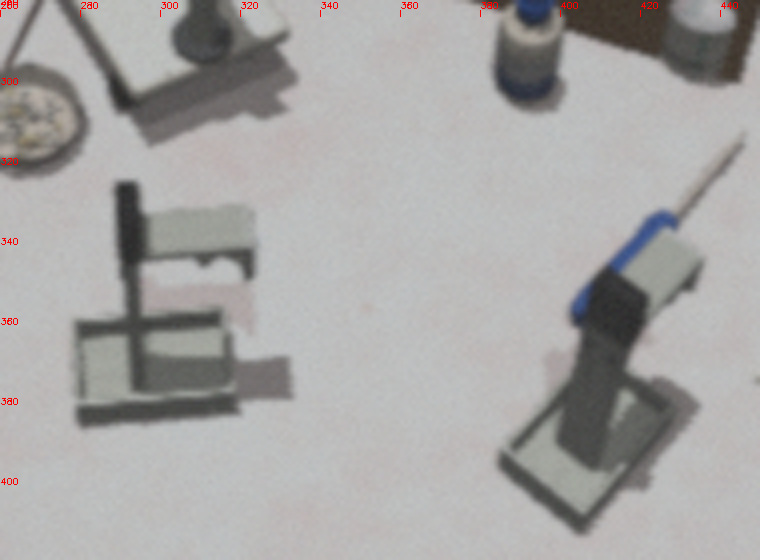

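The rail caps, both tabs, the tray rims and the button are clear in both views. I'll triangulate them next.

```bash
python3 - <<'E'
from geo import *
S=lambda c,o:(o[0]+c[0]/4,o[1]+c[1]/4)
T=lambda c:(190+c[0]/3,190+c[1]/3)
s0=(180,150);s1=(260,280)
pts={'railL+y':(S((286,26),s0),T((106,178))),'railR-y':(S((520,322),s0),T((433,178))),
'button':(S((106,266),s0),T((88,331))),'boxFar':(S((137,232),s0),T((140,280))),
'pad_mid':(S((254,112),s0),T((41,196))),
'c1tab':(S((127,198),s1),T((586,317))),'c1hookend':(S((253,225),s1),T((606,262))),
'c2tab':(S((622,285),s1),T((735,135))),'c2hookend':(S((690,248),s1),T((714,88))),
'c1rimNL':(S((80,407),s1),T((540,345))),'c1rimNR':(S((236,396),s1),None),
'c2rimL':(S((500,458),s1),T((698,195))),
'glue':(S((537,12),s1),T((517,45)))}
for k,(a,b) in pts.items():
    if b is None: continue
    p,g=tri(a,b); print(k,p,'gap %.4f'%g)
print('rim planes z=.022')
for k,L in {'c1':[(80,407),(236,396),(220,311),(78,320)],'c2':[(500,455),(583,518),(672,403)]}.items():
    print(k,[on_plane('scene',S(c,s1),.022)[:2] for c in L])
print('top c1',[on_plane('top',T(c),.022)[:2] for c in [(540,345),(583,362),(575,272)]])
print('top c2',[on_plane('top',T(c),.022)[:2] for c in [(672,122),(742,182),(698,195)]])
E
```

```text
railL+y [0.5377 0.2455 0.2342] gap 0.0021
railR-y [ 0.5404 -0.0436  0.2349] gap 0.0025
button [0.4145 0.2872 0.0652] gap 0.0011
boxFar [0.4419 0.2306 0.1311] gap 0.0309
pad_mid [0.5385 0.3279 0.1167] gap 0.0010
c1tab [ 0.4265 -0.1861  0.1575] gap 0.0045
c1hookend [ 0.4801 -0.2087  0.1285] gap 0.0036
c2tab [ 0.5973 -0.3278  0.1568] gap 0.0040
c2hookend [ 0.6488 -0.3149  0.1311] gap 0.0063
c1rimNL [ 0.4093 -0.1604 -0.0537] gap 0.0060
c2rimL [ 0.5609 -0.3166  0.0156] gap 0.0009
glue [ 0.7023 -0.1301  0.0763] gap 0.0044
rim planes z=.022
c1 [array([ 0.3918, -0.1994]), array([ 0.4623, -0.2304]), array([ 0.478 , -0.1844]), array([ 0.4116, -0.1549])]
c2 [array([ 0.5597, -0.3179]), array([ 0.5762, -0.3628]), array([ 0.6501, -0.335 ])]
top c1 [array([ 0.4073, -0.1546]), array([ 0.3909, -0.1971]), array([ 0.4803, -0.1902])]
top c2 [array([ 0.6345, -0.2906]), array([ 0.5732, -0.3601]), array([ 0.5595, -0.3153])]
```

```bash
cat > mv.py <<'E'
# prints the row (tool axes, cm / rad) from the measured pose to world targets
from geo import *
from scipy.spatial.transform import Rotation as Ro
def down(yaw,tilt=0):  # tool x at world angle yaw, z down; tilt>0 leans fingers towards tool x
    return Ro.from_euler('z',yaw)*Ro.from_quat([1,0,0,0])*Ro.from_rotvec([0,tilt,0])
def row(pos,R):
    s=r.read_state();R0=Ro.from_quat(s["eef_rot"])
    return np.r_[R0.inv().apply(np.array(pos)-s["ee_pos"])*100,(R0.inv()*R).as_rotvec()]
E
python3 - <<'E'
from mv import *
print('crate foot',on_plane('scene',(275,165),0),'upper corner top',tri((322,20),(175,210)), tri((286,103),(175,210)))
print('box corner foot', on_plane('scene',(298,232),0), on_plane('top',(284,243),0))
print(row([.538,.343,.20],down(np.pi/2)),row([.538,.343,.20],down(-np.pi/2)))
E
```

```text
crate foot [0.6996 0.4944 0.    ] upper corner top (array([0.6497, 0.2757, 0.5072]), np.float64(0.1588403053831912)) (array([0.6581, 0.3645, 0.2791]), np.float64(0.05455227528110387))
box corner foot [0.6257 0.1874 0.    ] [0.5965 0.1075 0.    ]
[-33.7533  -8.3161   2.1957  -0.0011   0.0008   1.125 ] [-33.7533  -8.3161   2.1957  -0.0009  -0.0013  -2.0166]
```

Call:
{"name": "carry_out", "arguments": {
  "steps": [
    [[-33.8, -8.3, 4, 0, 0, 1.62], [-33.8, -8.3, 4, 0, 0, 1.62], [-33.8, -8.3, 4, 0, 0, 1.62], [-33.8, -8.3, 4, 0, 0, 1.62], [-33.8, -8.3, 4, 0, 0, 1.62], [-33.8, -8.3, 4, 0, 0, 1.62], [-33.8, -8.3, 4, 0, 0, 1.62], [-33.8, -8.3, 4, 0, 0, 1.62], [-33.8, -8.3, 4, 0, 0, 1.62], [-33.8, -8.3, 4, 0, 0, 1.62], [-33.8, -8.3, 4, 0, 0, 1.62], [-33.8, -8.3, 4, 0, 0, 1.62], [-33.8, -8.3, 4, 0, 0, 1.62], [-33.8, -8.3, 4, 0, 0, 1.62], [-33.8, -8.3, 4, 0, 0, 1.62], [-33.8, -8.3, 4, 0, 0, 1.62]]
  ],
  "hand": 1,
  "squeeze": 20
}}

```text
time: 1.43
ee_pos: [0.5385, 0.3434, 0.1824]
eef_rot: [0.858, 0.514, -0.0, -0.0]
ft_force: [0.2, -0.4, 0.0]
width: 0.0004
grip_force: 0.0
```

Call:
{"name": "carry_out", "arguments": {
  "steps": [
    [[0, 0, 1.5, 0, 0, 0], [0, 0, 3, 0, 0, 0], [0, 0, 4, 0, 0, 0], [0, 0, 5, 0, 0, 0], [0, 0, 5.5, 0, 0, 0], [0, 0, 6, 0, 0, 0], [0, 0, 6.5, 0, 0, 0], [0, 0, 7, 0, 0, 0], [0, 0, 7.5, 0, 0, 0], [0, 0, 8, 0, 0, 0], [0, 0, 8.5, 0, 0, 0], [0, 0, 9, 0, 0, 0], [0, 0, 9.4, 0, 0, 0], [0, 0, 9.8, 0, 0, 0], [0, 0, 10.1, 0, 0, 0], [0, 0, 10.3, 0, 0, 0], [0, 0, 10.3, 0, 0, 0]]
  ]
}}

```text
time: 2.85
ee_pos: [0.5385, 0.3432, 0.0791]
eef_rot: [0.859, 0.512, -0.0, 0.0]
ft_force: [1.0, 0.1, -0.0]
width: 0.0005
grip_force: 0.2
```

Call:
{"name": "carry_out", "arguments": {
  "steps": [
    [[0, 0, 0.2, 0, 0, 0], [0, 0, 0.4, 0, 0, 0], [0, 0, 0.6, 0, 0, 0], [0, 0, 0.6, 0, 0, 0]]
  ]
}}

```text
time: 3.18
ee_pos: [0.539, 0.3433, 0.0776]
eef_rot: [0.859, 0.512, 0.0, -0.001]
ft_force: [-13.1, -6.0, 33.9]
width: -0.0001
grip_force: 16.5
```

```bash
python3 look.py 1; python3 - <<'E'
from geo import *
print(r.read_state()["ft_force"])
s=cv2.imread("pics/scene_1.png");crop("scene",s,200,130,130,100,5,"pics/cs2.png")
E
```

```text
[-13.38    -6.2422  33.6501]
```

View pics/cs2.png

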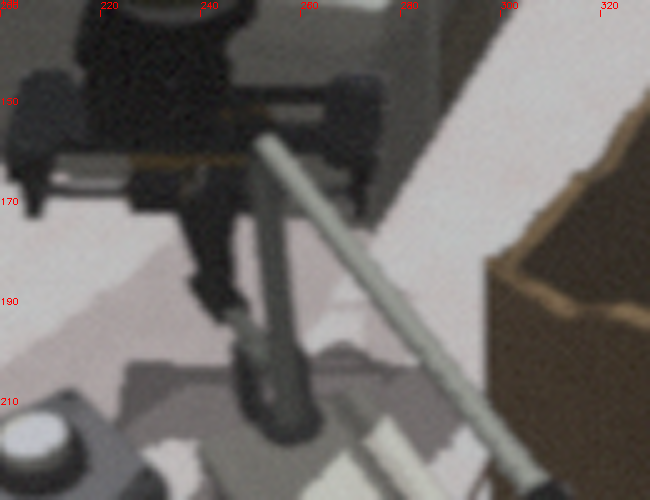

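The brake lever is against its lower stop: about 34 N, with the tip at the expected 77 mm. The crop shows the fingers pressing on the pad near (243,192). Next is a retreat to above the first tray.

```bash
python3 - <<'E'
from mv import *
print(row([.4275,-.1875,.30],down(-.42)), down(-.42).as_quat())
# recheck tabs in the new picture vs the first: dark-blob centroid
for n,bx in (("top",(370,280,410,315)),("top",(415,215,445,260)),("scene",(280,318,330,395)),("scene",(385,340,440,420))):
  for k in(0,1):
    g=cv2.cvtColor(cv2.imread(f"pics/{n}_{k}.png"),cv2.COLOR_BGR2GRAY)[bx[1]:bx[3],bx[0]:bx[2]]
    y,x=np.where(g<70);print(n,k,len(x),x.mean()+bx[0],y.mean()+bx[1])
E
```

```text
[-51.9623  15.4239 -22.3341  -0.0015  -0.0009   1.4953] [ 0.978  -0.2085  0.      0.    ]
top 0 12 384.4166666666667 296.25
top 1 9 384.22222222222223 296.3333333333333
top 0 42 433.2857142857143 235.66666666666666
top 1 41 433.3414634146341 235.70731707317074
scene 0 108 292.80555555555554 338.98148148148147
scene 1 101 292.2970297029703 337.2970297029703
scene 0 275 412.3636363636364 359.50545454545454
scene 1 256 412.4453125 359.0390625
```

Call:
{"name": "carry_out", "arguments": {
  "steps": [
    [[0, 0, -4, 0, 0, 0], [0, 0, -8, 0, 0, 0], [0, 0, -12, 0, 0, 0], [0, 0, -16, 0, 0, 0], [-5, 1.5, -22, 0, 0, 0], [-52, 15.4, -22, 0, 0, 1.5], [-52, 15.4, -22, 0, 0, 1.5], [-52, 15.4, -22, 0, 0, 1.5], [-52, 15.4, -22, 0, 0, 1.5], [-52, 15.4, -22, 0, 0, 1.5], [-52, 15.4, -22, 0, 0, 1.5], [-52, 15.4, -22, 0, 0, 1.5], [-52, 15.4, -22, 0, 0, 1.5], [-52, 15.4, -22, 0, 0, 1.5], [-52, 15.4, -22, 0, 0, 1.5], [-52, 15.4, -22, 0, 0, 1.5], [-52, 15.4, -22, 0, 0, 1.5], [-52, 15.4, -22, 0, 0, 1.5], [-52, 15.4, -22, 0, 0, 1.5], [-52, 15.4, -22, 0, 0, 1.5]]
  ],
  "hand": -1
}}

```text
time: 4.95
ee_pos: [0.4266, -0.1884, 0.2935]
eef_rot: [0.977, -0.212, -0.0, -0.0]
ft_force: [0.9, 0.7, 0.5]
width: 0.087
grip_force: 0.0
```

```bash
python3 look.py 2; python3 - <<'E'
from mv import *
print(row([.4275,-.1875,.122],down(-.42)))
s=cv2.imread("pics/scene_2.png");crop("scene",s,180,130,260,200,3,"pics/cs3.png")
E
```

```text
[ 0.0726  0.0857 17.1288 -0.0001  0.0005 -0.0026]
```

View pics/cs3.png

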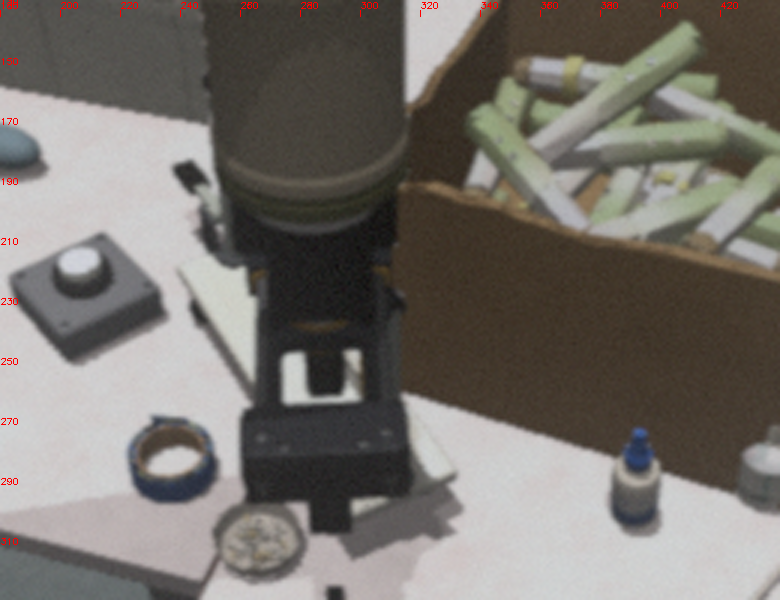

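The lever is down (pad near (242,188)) and everything else is in place. I'll go down to the first tray.

Call:
{"name": "carry_out", "arguments": {
  "steps": [
    [[0, 0, 4, 0, 0, 0], [0.1, 0.1, 8, 0, 0, 0], [0.1, 0.1, 10, 0, 0, 0], [0.1, 0.1, 12, 0, 0, 0], [0.1, 0.1, 13.5, 0, 0, 0], [0.1, 0.1, 15, 0, 0, 0], [0.1, 0.1, 16, 0, 0, 0], [0.1, 0.1, 16.6, 0, 0, 0], [0.1, 0.1, 17.0, 0, 0, 0], [0.1, 0.1, 17.0, 0, 0, 0]]
  ]
}}

```text
time: 5.88
ee_pos: [0.4276, -0.1884, 0.1232]
eef_rot: [0.978, -0.21, -0.0, 0.0]
ft_force: [-0.4, -1.3, -0.2]
width: 0.0871
grip_force: 0.0
```

Call:
{"name": "carry_out", "arguments": {
  "steps": [
    [[0, 0, 0, 0, 0, 0], [0, 0, 0, 0, 0, 0], [0, 0, 0, 0, 0, 0], [0, 0, 0, 0, 0, 0], [0, 0, 0, 0, 0, 0], [0, 0, 0, 0, 0, 0], [0, 0, 0, 0, 0, 0], [0, 0, 0, 0, 0, 0]]
  ],
  "hand": 1,
  "squeeze": 25
}}

```text
time: 6.55
ee_pos: [0.4277, -0.1887, 0.1235]
eef_rot: [0.978, -0.211, 0.0, -0.0]
ft_force: [-1.1, -0.3, -0.7]
width: 0.0414
grip_force: 0.0
```

Call:
{"name": "carry_out", "arguments": {
  "steps": [
    [[0, 0, 0, 0, 0, 0], [0, 0, 0, 0, 0, 0], [0, 0, 0, 0, 0, 0], [0, 0, 0, 0, 0, 0], [0, 0, 0, 0, 0, 0], [0, 0, 0, 0, 0, 0], [0, 0, 0, 0, 0, 0], [0, 0, 0, 0, 0, 0]]
  ]
}}

```text
time: 7.22
ee_pos: [0.4276, -0.1887, 0.1234]
eef_rot: [0.978, -0.211, -0.0, -0.0]
ft_force: [-0.2, 0.2, -1.1]
width: 0.0251
grip_force: 24.7
```

```bash
cat >> mv.py <<'E'
PHI=.009; TH=.37
def hang(y,rx,rz,tcpz,th=TH,tcpx=0.):
    """TCP pose so that the rail axis lies at tray (rx,rz); th = tilt"""
    Rt=Ro.from_euler('z',PHI)*Ro.from_rotvec([0,-th,0])
    rail=np.array([.5404-.0027*(y+.0436)/.289,y,.230])
    return rail+Rt.apply([tcpx-rx,0,tcpz-rz]),down(PHI,th)
E
python3 - <<'E'
from mv import *
s=r.read_state()["ee_pos"]
print(row(s+[0,0,.17],down(-.42)))
for a in((.125,.065),(.042,.065),(.042,.1135)):
    p,R=hang(.171,*a,.1234); print(p,row(p,R))
E
```

```text
[ -0.0025  -0.0005 -17.      -0.       0.0001  -0.0042]
[0.4007 0.1698 0.2392] [-17.2046 -31.566  -11.5762   0.0801   0.3643  -0.4283]
[0.4781 0.1705 0.2693] [-10.1816 -34.8147 -14.5785   0.0801   0.3643  -0.4283]
[0.4957 0.1706 0.224 ] [ -8.5892 -35.5509 -10.0569   0.0801   0.3643  -0.4283]
```

Call:
{"name": "carry_out", "arguments": {
  "steps": [
    [[0, 0, -0.5, 0, 0, 0], [0, 0, -1.5, 0, 0, 0], [0, 0, -3, 0, 0, 0], [0, 0, -5, 0, 0, 0], [0, 0, -7.5, 0, 0, 0], [0, 0, -10, 0, 0, 0], [0, 0, -13, 0, 0, 0], [-1, -2, -15, 0, 0, 0], [-3, -5, -16, 0, 0, -0.05], [-5, -8, -16, 0, 0, -0.1], [-7, -11, -16, 0, 0, -0.15], [-9, -14, -16, 0, 0, -0.2], [-11, -17, -16, 0, 0, -0.25], [-13, -20, -16, 0, 0, -0.3], [-14.5, -23, -16, 0, 0, -0.35], [-16, -26, -16, 0, 0, -0.4], [-17, -29, -16, 0, 0, -0.43], [-17.2, -31, -16, 0, 0, -0.43], [-17.2, -31.6, -16, 0, 0, -0.43], [-17.2, -31.6, -16, 0, 0, -0.43]]
  ]
}}

```text
time: 8.88
ee_pos: [0.4011, 0.171, 0.2841]
eef_rot: [1.0, 0.004, 0.0, 0.0]
ft_force: [0.4, -0.8, -1.1]
width: 0.0257
grip_force: 24.8
```

```bash
python3 - <<'E'
from mv import *
s=r.read_state();print(s["ee_pos"],s["grip_force"],s["width"],s["ft_force"],s["joint_positions"])
for a in((.125,.065),(.042,.065),(.042,.1135)):
    p,R=hang(.171,*a,.1234); print(p,row(p,R))
E
```

```text
[0.4011 0.171  0.2841] 24.801070177200017 0.025732761697507562 [ 0.4061 -0.8426 -1.091 ] [-0.8393 -0.1409  0.2995  1.8396  0.0427  1.4367 -2.1117]
[0.4007 0.1698 0.2392] [-0.0426  0.1197  4.4811  0.001   0.3694 -0.0014]
[0.4781 0.1705 0.2693] [ 7.6976  0.1095  1.4844  0.001   0.3694 -0.0014]
[0.4957 0.1706 0.224 ] [ 9.4486  0.1036  6.0072  0.001   0.3694 -0.0014]
```

Call:
{"name": "carry_out", "arguments": {
  "steps": [
    [[0, 0.1, 0.5, 0, 0.06, 0], [0, 0.1, 1, 0, 0.12, 0], [0, 0.1, 1.7, 0, 0.18, 0], [0, 0.1, 2.5, 0, 0.24, 0], [0, 0.1, 3.3, 0, 0.3, 0], [0, 0.1, 4, 0, 0.34, 0], [0, 0.1, 4.5, 0, 0.37, 0], [0, 0.1, 4.5, 0, 0.37, 0], [0, 0.1, 4.5, 0, 0.37, 0], [0, 0.1, 4.5, 0, 0.37, 0]]
  ]
}}

```text
time: 9.72
ee_pos: [0.4014, 0.1684, 0.2394]
eef_rot: [0.983, 0.002, 0.184, -0.001]
ft_force: [0.8, -0.2, -1.5]
width: 0.0259
grip_force: 24.8
```

```bash
python3 look.py 3; python3 - <<'E'
from mv import *
s=r.read_state();print(s["joint_positions"])
for a in((.125,.065),(.042,.065),(.042,.1135)):
    p,R=hang(.171,*a,.1234); print(p,row(p,R))
s=cv2.imread("pics/scene_3.png");crop("scene",s,170,110,190,150,4,"pics/cs4.png")
E
```

```text
[-0.8333 -0.3764  0.1101  2.1659  0.3185  1.0859 -2.4033]
[0.4007 0.1698 0.2392] [-0.0721 -0.0991 -0.0277  0.0009  0.     -0.0043]
[0.4781 0.1705 0.2693] [ 8.2278 -0.1352 -0.0281  0.0009  0.     -0.0043]
[0.4957 0.1706 0.224 ] [ 8.228  -0.1396  4.8219  0.0009  0.     -0.0043]
```

View pics/cs4.png

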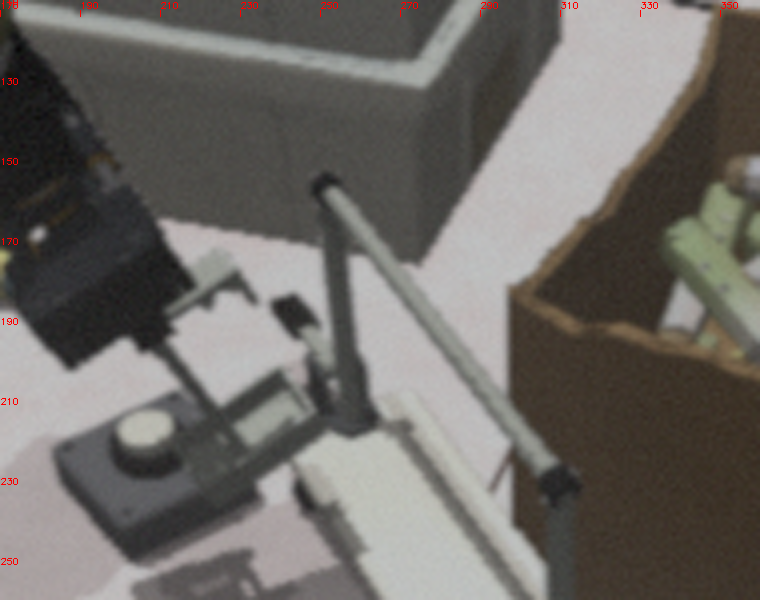

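The tray hangs tilted in the fingers as intended (hook near (225,180), tray near (235,215)). I'll move it in over the rail.

Call:
{"name": "carry_out", "arguments": {
  "steps": [
    [[0.5, 0, 0, 0, 0, 0], [1.5, 0, 0, 0, 0, 0], [3, -0.1, 0, 0, 0, 0], [4.5, -0.1, 0, 0, 0, 0], [6, -0.1, 0, 0, 0, 0], [7.2, -0.1, 0, 0, 0, 0], [8, -0.1, 0, 0, 0, 0], [8.2, -0.1, 0, 0, 0, 0], [8.2, -0.1, 0.5, 0, 0, 0], [8.2, -0.1, 1, 0, 0, 0], [8.2, -0.1, 1.5, 0, 0, 0], [8.2, -0.1, 2, 0, 0, 0], [8.2, -0.1, 2.5, 0, 0, 0], [8.2, -0.1, 3, 0, 0, 0], [8.2, -0.1, 3.4, 0, 0, 0], [8.2, -0.1, 3.8, 0, 0, 0], [8.2, -0.1, 3.8, 0, 0, 0]]
  ]
}}

```text
time: 11.23
ee_pos: [0.4916, 0.1705, 0.2323]
eef_rot: [0.983, 0.003, 0.184, -0.001]
ft_force: [4.4, -0.1, -2.5]
width: 0.0256
grip_force: 24.8
```

```bash
python3 look.py 4; python3 - <<'E'
from mv import *
s=r.read_state();print(s["joint_positions"])
p,R=hang(.171,.042,.1135,.1234); print(p,row(p,R))
s=cv2.imread("pics/scene_4.png");crop("scene",s,200,130,150,120,5,"pics/cs5.png")
E
```

```text
[-0.8166 -0.1794  0.2393  2.0305  0.2869  0.9869 -2.2623]
[0.4957 0.1706 0.224 ] [ 0.079  -0.0052  0.9774  0.0011 -0.0004 -0.0031]
```

View pics/cs5.png

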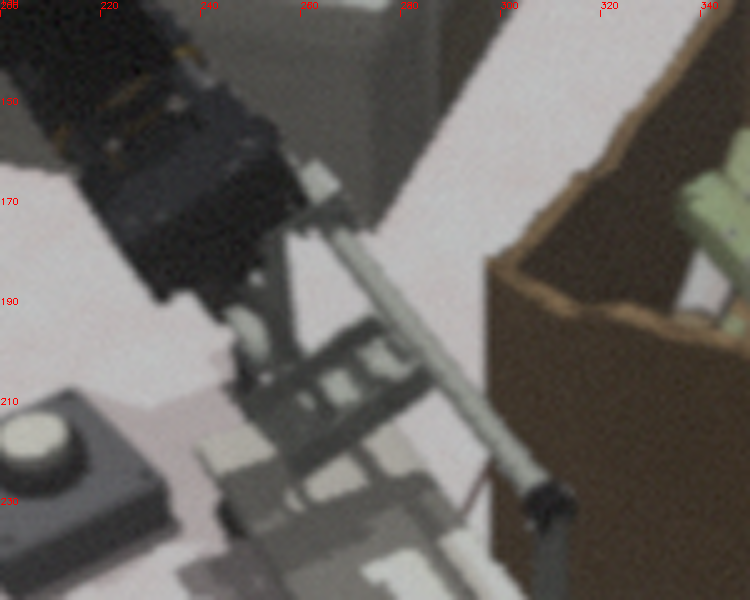

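Call:
{"name": "carry_out", "arguments": {
  "steps": [
    [[0.15, 0, 0, 0, 0, 0], [0.3, 0, 0, 0, 0, 0], [0.4, 0, 0, 0, 0, 0], [0.4, 0, 0, 0, 0, 0]]
  ]
}}

```text
time: 11.67
ee_pos: [0.495, 0.1706, 0.2344]
eef_rot: [0.983, 0.003, 0.184, -0.001]
ft_force: [0.2, 0.1, -2.3]
width: 0.0256
grip_force: 24.8
```

Side force is gone. I'll lower slowly until the saddle takes the load.

Call:
{"name": "carry_out", "arguments": {
  "steps": [
    [[0, 0, 0.2, 0, 0, 0], [0, 0, 0.4, 0, 0, 0], [0, 0, 0.6, 0, 0, 0], [0, 0, 0.7, 0, 0, 0], [0, 0, 0.7, 0, 0, 0]]
  ]
}}

```text
time: 12.08
ee_pos: [0.4973, 0.1705, 0.2273]
eef_rot: [0.983, 0.003, 0.184, -0.0]
ft_force: [-1.0, 0.3, -1.5]
width: 0.0258
grip_force: 24.8
```

Call:
{"name": "carry_out", "arguments": {
  "steps": [
    [[0, 0, 0.1, 0, 0, 0], [0, 0, 0.2, 0, 0, 0], [0, 0, 0.3, 0, 0, 0], [0, 0, 0.3, 0, 0, 0]]
  ]
}}

```text
time: 12.42
ee_pos: [0.4985, 0.1706, 0.2247]
eef_rot: [0.983, 0.003, 0.184, -0.001]
ft_force: [-0.4, 0.4, -1.6]
width: 0.0257
grip_force: 24.8
```

Call:
{"name": "carry_out", "arguments": {
  "steps": [
    [[0, 0, 0.1, 0, 0, 0], [0, 0, 0.2, 0, 0, 0], [0, 0, 0.3, 0, 0, 0], [0, 0, 0.3, 0, 0, 0]]
  ]
}}

```text
time: 12.75
ee_pos: [0.4993, 0.1713, 0.2225]
eef_rot: [0.983, 0.003, 0.184, -0.001]
ft_force: [-7.0, 0.5, 4.2]
width: 0.0257
grip_force: 25.0
```

Call:
{"name": "carry_out", "arguments": {
  "steps": [
    [[-0.1, 0, 0, 0, 0, 0], [-0.2, 0, 0, 0, 0, 0], [-0.2, 0, 0, 0, 0, 0], [-0.2, 0, 0.1, 0, 0, 0], [-0.2, 0, 0.2, 0, 0, 0], [-0.2, 0, 0.2, 0, 0, 0]]
  ]
}}

```text
time: 13.25
ee_pos: [0.4988, 0.1709, 0.22]
eef_rot: [0.983, 0.003, 0.184, -0.001]
ft_force: [0.6, 1.1, 4.4]
width: 0.0258
grip_force: 25.0
```

Seated: the force is now purely vertical. I'll loosen the grip gently, then open a little.

Call:
{"name": "carry_out", "arguments": {
  "steps": [
    [[0, 0, 0, 0, 0, 0], [0, 0, 0, 0, 0, 0], [0, 0, 0, 0, 0, 0], [0, 0, 0, 0, 0, 0], [0, 0, 0, 0, 0, 0], [0, 0, 0, 0, 0, 0], [0, 0, 0, 0, 0, 0], [0, 0, 0, 0, 0, 0]]
  ],
  "squeeze": 3
}}

```text
time: 13.92
ee_pos: [0.4984, 0.1705, 0.2194]
eef_rot: [0.983, 0.003, 0.184, -0.0]
ft_force: [1.6, 0.8, 1.0]
width: 0.0258
grip_force: 3.0
```

Call:
{"name": "carry_out", "arguments": {
  "steps": [
    [[0, 0, 0, 0, 0, 0], [0, 0, 0, 0, 0, 0], [0, 0, 0, 0, 0, 0], [0, 0, 0, 0, 0, 0], [0, 0, 0, 0, 0, 0], [0, 0, 0, 0, 0, 0], [0, 0, 0, 0, 0, 0], [0, 0, 0, 0, 0, 0]]
  ],
  "hand": -0.1
}}

```text
time: 14.58
ee_pos: [0.4984, 0.1706, 0.2195]
eef_rot: [0.983, 0.003, 0.184, -0.001]
ft_force: [0.7, 0.4, 0.4]
width: 0.0482
grip_force: 0.0
```

```bash
python3 look.py 5; python3 - <<'E'
from mv import *
s=cv2.imread("pics/scene_5.png");crop("scene",s,200,130,150,120,5,"pics/cs6.png")
E
```

```text
(no output)
```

View pics/cs6.png

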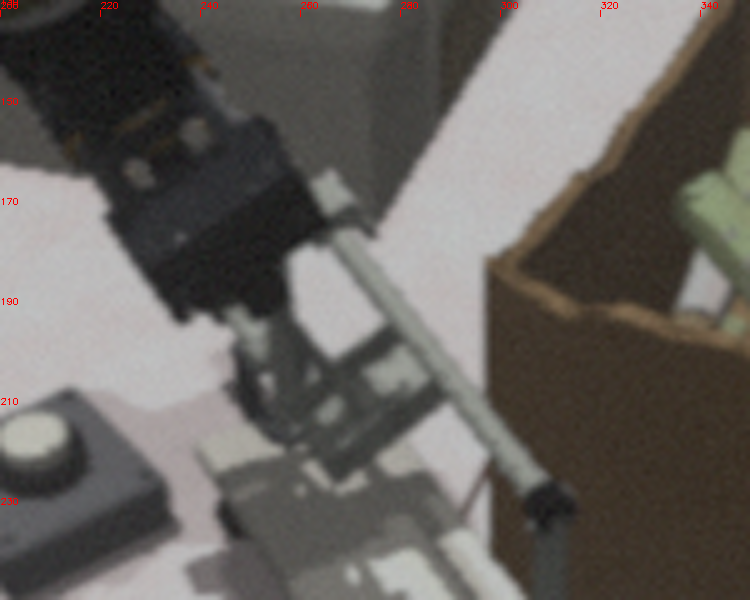

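The tray hangs on the rail at its natural tilt (hook near (265,170)) with the fingers open around it. I'll back off along the tool axis.

Call:
{"name": "carry_out", "arguments": {
  "steps": [
    [[0, 0, -0.5, 0, 0, 0], [0, 0, -1.2, 0, 0, 0], [0, 0, -2, 0, 0, 0], [0, 0, -3, 0, 0, 0], [0, 0, -4, 0, 0, 0], [0, 0, -5, 0, 0, 0], [0, 0, -6.5, 0, 0, 0], [0, 0, -8, 0, 0, 0], [0, 0, -10, 0, 0, 0], [0, 0, -12, 0, 0, 0], [0, 0, -12, 0, 0, 0]]
  ]
}}

```text
time: 15.6
ee_pos: [0.455, 0.1713, 0.3362]
eef_rot: [0.982, 0.003, 0.186, -0.003]
ft_force: [0.2, 0.1, 0.8]
width: 0.0483
grip_force: 0.0
```

```bash
python3 look.py 6; python3 - <<'E'
from mv import *
for n,bx in (("top",(415,215,445,260)),("scene",(385,340,440,420))):
  for k in(0,6):
    g=cv2.cvtColor(cv2.imread(f"pics/{n}_{k}.png"),cv2.COLOR_BGR2GRAY)[bx[1]:bx[3],bx[0]:bx[2]]
    y,x=np.where(g<70);print(n,k,len(x),x.mean()+bx[0],y.mean()+bx[1])
p=r.read_state()["ee_pos"]
print(row([.46,.10,.36],down(.2)),row([.597,-.328,.30],down(.335)))
E
```

```text
top 0 42 433.2857142857143 235.66666666666666
top 6 42 433.2857142857143 235.66666666666666
scene 0 275 412.3636363636364 359.50545454545454
scene 6 266 412.3157894736842 359.3308270676692
[ 1.4201  7.0591 -2.4016  0.0346 -0.3706 -0.1918] [11.7817 49.9519  8.0085  0.0597 -0.3685 -0.3253]
```

Call:
{"name": "carry_out", "arguments": {
  "steps": [
    [[1.4, 7, -2.4, 0, -0.1, -0.1], [1.4, 7, -2.4, 0.03, -0.3, -0.19], [11.8, 50, 8, 0.06, -0.37, -0.32], [11.8, 50, 8, 0.06, -0.37, -0.32], [11.8, 50, 8, 0.06, -0.37, -0.32], [11.8, 50, 8, 0.06, -0.37, -0.32], [11.8, 50, 8, 0.06, -0.37, -0.32], [11.8, 50, 8, 0.06, -0.37, -0.32], [11.8, 50, 8, 0.06, -0.37, -0.32], [11.8, 50, 8, 0.06, -0.37, -0.32], [11.8, 50, 8, 0.06, -0.37, -0.32], [11.8, 50, 8, 0.06, -0.37, -0.32], [11.8, 50, 8, 0.06, -0.37, -0.32], [11.8, 50, 8, 0.06, -0.37, -0.32], [11.8, 50, 8, 0.06, -0.37, -0.32], [11.8, 50, 8, 0.06, -0.37, -0.32], [11.8, 50, 8, 0.06, -0.37, -0.32], [11.8, 50, 8, 0.06, -0.37, -0.32], [11.8, 50, 8, 0.06, -0.37, -0.32]]
  ],
  "hand": -0.7
}}

```text
time: 17.28
ee_pos: [0.5973, -0.3274, 0.2999]
eef_rot: [0.986, 0.165, -0.001, -0.0]
ft_force: [0.4, 0.8, 0.3]
width: 0.0739
grip_force: 0.0
```

```bash
python3 look.py 7; python3 - <<'E'
from mv import *
print(r.read_state()["joint_positions"],row([.597,-.328,.122],down(.335)))
s=cv2.imread("pics/scene_7.png");t=cv2.imread("pics/top_7.png")
a=cv2.resize(s[130:270,180:340],None,fx=2.5,fy=2.5,interpolation=2);b=cv2.resize(s[310:430,340:480],None,fx=2.5,fy=2.5,interpolation=2)
c=cv2.resize(t[180:310,190:460],None,fx=2.8,fy=2.8,interpolation=2)
o=np.zeros((600,800,3),np.uint8);o[:350,:400]=a[:350,:400];o[:300,410:760]=b;h=min(600-352,c.shape[0]);o[352:352+h,:c.shape[1]]=c[:h];cv2.imwrite("pics/m7.png",o)
E
```

```text
[-0.0879  0.5404  0.8473  1.1931 -0.3944  1.5723 -0.557 ] [ 0.0093  0.0355 17.7873 -0.0008  0.0022 -0.004 ]
```

View pics/m7.png

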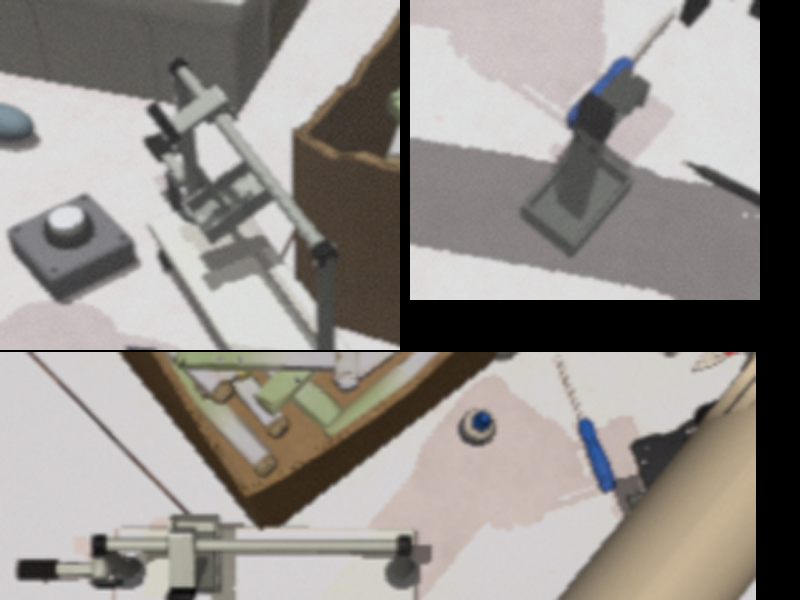

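The first tray hangs stably (hook near (197,105) of the mosaic) and the second stands unmoved. I'll go down on it.

Call:
{"name": "carry_out", "arguments": {
  "steps": [
    [[0, 0, 4, 0, 0, 0], [0, 0, 8, 0, 0, 0], [0, 0, 10, 0, 0, 0], [0, 0, 12, 0, 0, 0], [0, 0, 13.5, 0, 0, 0], [0, 0, 15, 0, 0, 0], [0, 0, 16, 0, 0, 0], [0, 0, 17, 0, 0, 0], [0, 0, 17.6, 0, 0, 0], [0, 0, 17.6, 0, 0, 0]]
  ]
}}

```text
time: 18.22
ee_pos: [0.5961, -0.3284, 0.1224]
eef_rot: [0.986, 0.164, -0.002, -0.001]
ft_force: [0.5, 0.1, -0.2]
width: 0.0736
grip_force: 0.0
```

Call:
{"name": "carry_out", "arguments": {
  "steps": [
    [[0, 0, 0, 0, 0, 0], [0, 0, 0, 0, 0, 0], [0, 0, 0, 0, 0, 0], [0, 0, 0, 0, 0, 0], [0, 0, 0, 0, 0, 0], [0, 0, 0, 0, 0, 0], [0, 0, 0, 0, 0, 0], [0, 0, 0, 0, 0, 0], [0, 0, 0, 0, 0, 0], [0, 0, 0, 0, 0, 0], [0, 0, 0, 0, 0, 0], [0, 0, 0, 0, 0, 0], [0, 0, 0, 0, 0, 0]]
  ],
  "hand": 1,
  "squeeze": 25
}}

```text
time: 19.3
ee_pos: [0.5963, -0.3289, 0.1234]
eef_rot: [0.986, 0.164, -0.002, -0.0]
ft_force: [-0.7, 0.4, -0.2]
width: 0.0258
grip_force: 24.9
```

```bash
python3 - <<'E'
from mv import *
s=r.read_state();print(s["ee_pos"],s["width"],s["grip_force"]);z=s["ee_pos"][2]
for a in((.125,.065),(.042,.065),(.042,.1135)):
    p,R=hang(.031,*a,z); print(p,row(p,R))
print(row([.40,.031,.30],down(.009)))
E
```

```text
[ 0.5963 -0.3289  0.1234] 0.025762750382395585 24.925574248773046
[0.402  0.0298 0.2393] [ -6.8109 -40.2306 -11.5321  -0.0595   0.3701   0.3168]
[0.4794 0.0305 0.2693] [  0.5237 -37.795  -14.5591  -0.0595   0.3701   0.3168]
[0.497  0.0306 0.224 ] [  2.2028 -37.2391 -10.0432  -0.0595   0.3701   0.3168]
[ -6.9842 -40.4186 -17.6065  -0.0002   0.0033   0.3205]
```

Call:
{"name": "carry_out", "arguments": {
  "steps": [
    [[0, 0, -0.5, 0, 0, 0], [0, 0, -1.5, 0, 0, 0], [0, 0, -3, 0, 0, 0], [0, 0, -5, 0, 0, 0], [0, 0, -7.5, 0, 0, 0], [0, 0, -10, 0, 0, 0], [0, 0, -13, 0, 0, 0], [-1, -3, -16, 0, 0, 0], [-2, -6, -16, 0, 0, 0.05], [-3, -9, -16, 0, 0, 0.1], [-4, -12.5, -16, 0, 0, 0.15], [-5, -16, -16, 0, 0, 0.2], [-6, -19.5, -16, 0, 0, 0.25], [-6.5, -23, -16, 0, 0, 0.3], [-7, -26.5, -16, 0, 0, 0.32], [-7, -30, -16, 0, 0, 0.32], [-7, -33.5, -16, 0, 0, 0.32], [-7, -37, -16, 0, 0, 0.32], [-7, -39.5, -16, 0, 0, 0.32], [-7, -40.3, -16, 0, 0, 0.32]]
  ]
}}

```text
time: 20.97
ee_pos: [0.399, 0.0329, 0.2847]
eef_rot: [1.0, 0.007, -0.001, -0.001]
ft_force: [0.1, -0.3, -0.4]
width: 0.026
grip_force: 25.0
```

```bash
python3 - <<'E'
from mv import *
s=r.read_state();print(s["ee_pos"],s["width"],s["grip_force"],s["joint_positions"])
for a in((.125,.065),(.042,.065),(.042,.1135)):
    p,R=hang(.031,*a,.1234); print(p,row(p,R))
E
```

```text
[0.399  0.0329 0.2847] 0.026040085376994513 24.987521544098854 [-0.8318 -0.2808  0.5255  1.9173  0.1383  1.4717 -1.8949]
[0.402  0.0298 0.2392] [ 0.3115  0.3278  4.5409 -0.002   0.3725  0.0041]
[0.4794 0.0305 0.2693] [ 8.0423  0.358   1.5205 -0.002   0.3725  0.0041]
[0.497  0.0306 0.224 ] [ 9.8072  0.3711  6.038  -0.002   0.3725  0.0041]
```

Call:
{"name": "carry_out", "arguments": {
  "steps": [
    [[1, 0.1, 0, 0, 0, 0], [2, 0.2, 0, 0, 0, 0], [3, 0.3, 0.3, 0, 0.03, 0], [3.1, 0.3, 0.8, 0, 0.09, 0], [3.1, 0.3, 1.4, 0, 0.15, 0], [3.1, 0.3, 2, 0, 0.21, 0], [3.1, 0.3, 2.5, 0, 0.27, 0], [3.1, 0.3, 3, 0, 0.33, 0], [3.1, 0.3, 3.4, 0, 0.37, 0], [3.1, 0.3, 3.4, 0, 0.37, 0], [3.1, 0.3, 3.4, 0, 0.37, 0]]
  ]
}}

```text
time: 21.88
ee_pos: [0.431, 0.0259, 0.2503]
eef_rot: [0.983, 0.004, 0.182, -0.001]
ft_force: [0.1, 0.2, -1.2]
width: 0.0261
grip_force: 25.0
```

```bash
python3 look.py 8; python3 - <<'E'
from mv import *
s=r.read_state();print(s["joint_positions"])
for a in((.042,.065),(.042,.1135)):
    p,R=hang(.031,*a,.1234); print(p,row(p,R))
s=cv2.imread("pics/scene_8.png");crop("scene",s,200,130,190,150,4,"pics/cs8.png")
E
```

```text
[-0.6975 -0.4837  0.3364  2.1817  0.3183  1.0895 -2.0346]
[0.4794 0.0305 0.2693] [ 5.1338 -0.3562 -0.0286  0.0002  0.0038 -0.001 ]
[0.497  0.0306 0.224 ] [ 5.152  -0.357   4.8214  0.0002  0.0038 -0.001 ]
```

View pics/cs8.png

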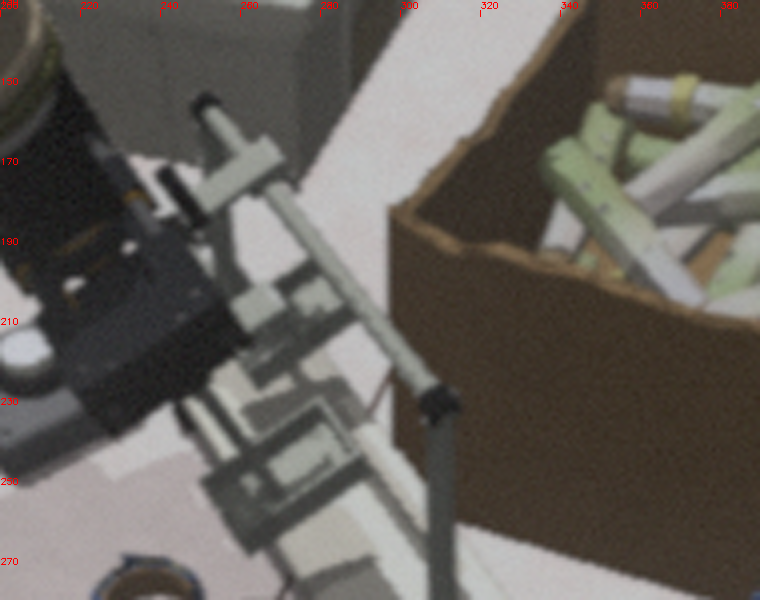

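The second tray is tilted just before the rail (hook near (264,203), tray near (270,247)), and the first still hangs. I'll move in and lower.

Call:
{"name": "carry_out", "arguments": {
  "steps": [
    [[0.5, -0.1, 0, 0, 0, 0], [1.5, -0.2, 0, 0, 0, 0], [2.7, -0.3, 0, 0, 0, 0], [3.9, -0.4, 0, 0, 0, 0], [4.9, -0.4, 0, 0, 0, 0], [5.4, -0.4, 0, 0, 0, 0], [5.4, -0.4, 0.2, 0, 0, 0], [5.4, -0.4, 0.7, 0, 0, 0], [5.4, -0.4, 1.2, 0, 0, 0], [5.4, -0.4, 1.7, 0, 0, 0], [5.4, -0.4, 2.2, 0, 0, 0], [5.4, -0.4, 2.6, 0, 0, 0], [5.4, -0.4, 3, 0, 0, 0], [5.4, -0.4, 3.4, 0, 0, 0], [5.4, -0.4, 3.7, 0, 0, 0], [5.4, -0.4, 3.7, 0, 0, 0]]
  ]
}}

```text
time: 23.32
ee_pos: [0.4946, 0.0316, 0.234]
eef_rot: [0.983, 0.005, 0.182, -0.001]
ft_force: [0.1, -0.7, -1.5]
width: 0.0254
grip_force: 25.0
```

Call:
{"name": "carry_out", "arguments": {
  "steps": [
    [[0, 0, 0.3, 0, 0, 0], [0, 0, 0.6, 0, 0, 0], [0, 0, 0.8, 0, 0, 0], [0, 0, 1.0, 0, 0, 0], [0, 0, 1.1, 0, 0, 0], [0, 0, 1.1, 0, 0, 0]]
  ]
}}

```text
time: 23.82
ee_pos: [0.498, 0.0317, 0.2242]
eef_rot: [0.983, 0.005, 0.182, -0.001]
ft_force: [-10.2, -0.8, 6.0]
width: 0.0259
grip_force: 25.0
```

Call:
{"name": "carry_out", "arguments": {
  "steps": [
    [[-0.1, 0, 0, 0, 0, 0], [-0.2, 0, 0, 0, 0, 0], [-0.3, 0, 0, 0, 0, 0], [-0.3, 0, 0.1, 0, 0, 0], [-0.3, 0, 0.2, 0, 0, 0], [-0.3, 0, 0.2, 0, 0, 0]]
  ]
}}

```text
time: 24.32
ee_pos: [0.4966, 0.0317, 0.2212]
eef_rot: [0.983, 0.005, 0.182, -0.001]
ft_force: [-0.3, 1.0, -1.3]
width: 0.0259
grip_force: 25.0
```

Call:
{"name": "carry_out", "arguments": {
  "steps": [
    [[0, 0, 0.1, 0, 0, 0], [0, 0, 0.2, 0, 0, 0], [0, 0, 0.3, 0, 0, 0], [0, 0, 0.3, 0, 0, 0]]
  ]
}}

```text
time: 24.65
ee_pos: [0.4972, 0.0318, 0.2186]
eef_rot: [0.983, 0.005, 0.182, -0.001]
ft_force: [-8.5, -1.1, 3.6]
width: 0.0255
grip_force: 25.0
```

Call:
{"name": "carry_out", "arguments": {
  "steps": [
    [[-0.1, 0, 0, 0, 0, 0], [-0.2, 0, 0, 0, 0, 0], [-0.2, 0, 0.1, 0, 0, 0], [-0.2, 0, 0.1, 0, 0, 0]]
  ]
}}

```text
time: 24.98
ee_pos: [0.4962, 0.0317, 0.2168]
eef_rot: [0.983, 0.005, 0.182, -0.001]
ft_force: [1.2, -0.6, -1.0]
width: 0.0254
grip_force: 25.0
```

Call:
{"name": "carry_out", "arguments": {
  "steps": [
    [[0, 0, 0.1, 0, 0, 0], [0, 0, 0.2, 0, 0, 0], [0, 0, 0.2, 0, 0, 0]]
  ]
}}

```text
time: 25.23
ee_pos: [0.4968, 0.0318, 0.2152]
eef_rot: [0.983, 0.005, 0.182, -0.001]
ft_force: [-6.0, -0.4, 5.4]
width: 0.0257
grip_force: 25.0
```

```bash
python3 look.py 9; python3 - <<'E'
from mv import *
s=cv2.imread("pics/scene_9.png");crop("scene",s,220,140,110,120,5,"pics/cs9.png")
E
```

```text
(no output)
```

View pics/cs9.png

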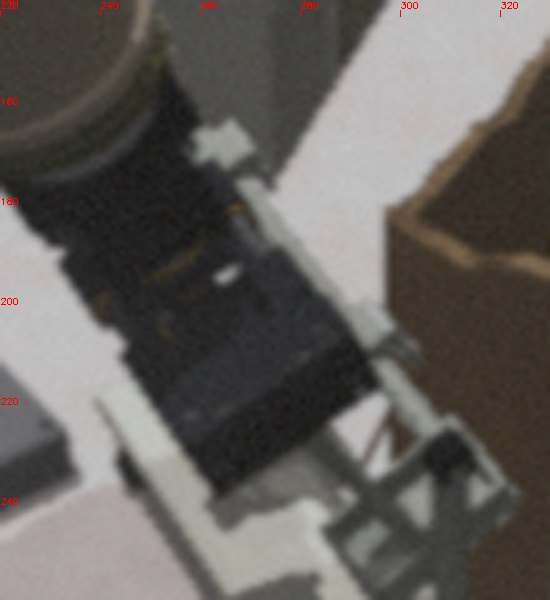

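The second tray has turned about 0.1 rad too far in the grip (tray near (305,240)). I'll turn the tool back about the rail before releasing.

Call:
{"name": "carry_out", "arguments": {
  "steps": [
    [[0.04, 0, -0.1, 0, -0.02, 0], [0.08, 0, -0.2, 0, -0.05, 0], [0.12, 0, -0.3, 0, -0.08, 0], [0.15, 0, -0.38, 0, -0.1, 0], [0.15, 0, -0.38, 0, -0.1, 0]]
  ]
}}

```text
time: 25.75
ee_pos: [0.4957, 0.0317, 0.2186]
eef_rot: [0.991, 0.005, 0.13, -0.0]
ft_force: [-12.5, 0.3, 4.9]
width: 0.0259
grip_force: 25.0
```

Call:
{"name": "carry_out", "arguments": {
  "steps": [
    [[-0.1, 0, 0, 0, 0, 0], [-0.2, 0, 0, 0, 0, 0], [-0.2, 0, 0, 0, 0, 0]]
  ]
}}

```text
time: 26.0
ee_pos: [0.4954, 0.0318, 0.219]
eef_rot: [0.991, 0.005, 0.134, -0.001]
ft_force: [0.6, 1.0, -0.2]
width: 0.0254
grip_force: 25.0
```

Call:
{"name": "carry_out", "arguments": {
  "steps": [
    [[0, 0, 0, 0, 0, 0], [0, 0, 0, 0, 0, 0], [0, 0, 0.05, 0, 0, 0], [0, 0, 0.1, 0, 0, 0], [0, 0, 0.15, 0, 0, 0], [0, 0, 0.2, 0, 0, 0], [0, 0, 0.2, 0, 0, 0], [0, 0, 0.2, 0, 0, 0]]
  ],
  "squeeze": 3
}}

```text
time: 26.67
ee_pos: [0.4955, 0.0317, 0.2167]
eef_rot: [0.991, 0.005, 0.133, -0.0]
ft_force: [0.8, 0.5, 0.3]
width: 0.026
grip_force: 3.0
```

The rail carries the weight now, so I'll open.

Call:
{"name": "carry_out", "arguments": {
  "steps": [
    [[0, 0, 0, 0, 0, 0], [0, 0, 0, 0, 0, 0], [0, 0, 0, 0, 0, 0], [0, 0, 0, 0, 0, 0], [0, 0, 0, 0, 0, 0], [0, 0, 0, 0, 0, 0], [0, 0, 0, 0, 0, 0], [0, 0, 0, 0, 0, 0]]
  ],
  "hand": -0.1
}}

```text
time: 27.33
ee_pos: [0.4955, 0.0317, 0.2168]
eef_rot: [0.991, 0.005, 0.133, -0.0]
ft_force: [-0.4, 0.6, 0.3]
width: 0.0476
grip_force: 0.0
```

Call:
{"name": "carry_out", "arguments": {
  "steps": [
    [[0, 0, 0, 0, 0, 0], [0, 0, -0.3, 0, 0, 0], [0, 0, -0.8, 0, 0, 0], [0, 0, -1.5, 0, 0, 0], [0, 0, -2.3, 0, 0, 0], [0, 0, -3.2, 0, 0, 0], [0, 0, -4.2, 0, 0, 0], [0, 0, -5.5, 0, 0, 0], [0, 0, -7, 0, 0, 0], [0, 0, -9, 0, 0, 0], [0, 0, -11, 0, 0, 0], [0, 0, -12, 0, 0, 0]]
  ]
}}

```text
time: 28.33
ee_pos: [0.4639, 0.0315, 0.3357]
eef_rot: [0.991, 0.005, 0.135, -0.001]
ft_force: [0.8, -0.0, -0.1]
width: 0.0475
grip_force: 0.0
```

```bash
python3 look.py 10; python3 - <<'E'
from mv import *
print(row([.45,.20,.30],down(1.07-np.pi/2+np.pi/2)),row([.4145,.2872,.16],down(1.07)))
# button: white disc on the box, both views
for k in (0,10):
  for n,bx in (("scene",(190,205,225,235)),("top",(205,285,235,315))):
    im=cv2.imread(f"pics/{n}_{k}.png")[bx[1]:bx[3],bx[0]:bx[2]].min(2)
    y,x=np.where(im>150);print(k,n,len(x),x.mean()+bx[0] if len(x) else 0,y.mean()+bx[1] if len(x) else 0)
s=cv2.imread("pics/scene_10.png");t=cv2.imread("pics/top_10.png")
o=np.zeros((600,800,3),np.uint8)
a=cv2.resize(s[130:270,180:340],None,fx=2.5,fy=2.5,interpolation=2);o[:350,:400]=a
c=cv2.resize(t[230:330,190:370],None,fx=2.2,fy=2.2,interpolation=2);o[:c.shape[0],402:402+c.shape[1]]=c
c=cv2.resize(s,(330,248));o[352:352+248,:330]=c
c=cv2.resize(t,(330,248));o[352:352+248,340:670]=c
cv2.imwrite("pics/m10.png",o)
E
```

```text
[ -2.1574 -16.8433   3.0197   0.1419  -0.2449  -1.0538] [ -9.2348 -25.5789  15.5991   0.1419  -0.2449  -1.0538]
0 scene 348 205.2155172413793 210.77586206896552
0 top 125 218.176 299.624
10 scene 351 205.2108262108262 210.79772079772079
10 top 116 217.32758620689654 298.80172413793105
```

View pics/m10.png

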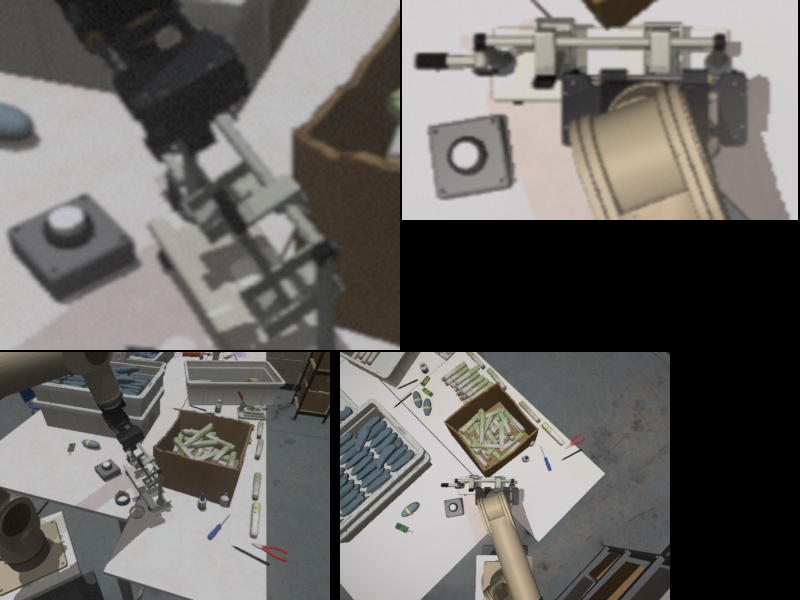

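Both trays hang on the rail (top crop columns about 545 and 660), no tray is left on the table, and the call box hasn't moved. Next is the button.

```bash
python3 - <<'E'
from mv import *
for k in(0,10):
  c={}
  for n,bx in (("scene",(196,206,219,226)),("top",(209,291,228,310))):
    im=cv2.imread(f"pics/{n}_{k}.png")[bx[1]:bx[3],bx[0]:bx[2]].min(2)
    m=cv2.connectedComponentsWithStats((im>140).astype(np.uint8));print(n,m[2].tolist(),m[3].round(1).tolist())
    i=max(range(1,m[0]),key=lambda i:m[2][i,4]*(min(abs(m[3][i]-np.array([bx[2]-bx[0],bx[3]-bx[1]])/2))<6)); c[n]=m[3][i]+bx[:2]
  print(k,c,tri(c["scene"],c["top"]))
print(r.read_state()["joint_positions"])
print(row([.4145,.287,.16],down(2.356)))
E
```

```text
scene [[0, 2, 23, 18, 246], [0, 0, 23, 16, 214]] [[12.8, 12.5], [8.9, 6.1]]
top [[0, 0, 19, 19, 222], [17, 0, 2, 2, 4], [4, 4, 12, 12, 111], [0, 13, 6, 6, 17], [15, 16, 4, 3, 7]] [[9.0, 8.2], [17.5, 0.5], [9.3, 9.2], [1.5, 16.5], [17.0, 17.4]]
0 {'scene': array([204.9206, 212.0935]), 'top': array([218.2793, 300.2162])} (array([0.4133, 0.2874, 0.0805]), np.float64(0.00033301580977624257))
scene [[0, 2, 23, 18, 239], [0, 0, 23, 16, 221]] [[12.9, 12.6], [8.9, 6.2]]
top [[0, 0, 19, 19, 243], [4, 4, 12, 12, 111], [16, 16, 3, 3, 6], [1, 18, 1, 1, 1]] [[8.7, 8.7], [9.3, 9.2], [17.3, 17.3], [1.0, 18.0]]
10 {'scene': array([204.9095, 212.1584]), 'top': array([218.2793, 300.2162])} (array([0.4133, 0.2875, 0.0803]), np.float64(0.00026450358647981645))
[-0.7484 -0.3459  0.4129  1.8964  0.2297  1.3103 -1.9323]
[ -9.235  -25.5589  15.599    0.3157  -0.1344  -2.329 ]
```

```bash
python3 - <<'E'
from mv import *
print(row([.4145,.287,.28],down(2.356)))
E
```

```text
[ -6.034  -25.5746   4.0338   0.3157  -0.1344  -2.329 ]
```

Call:
{"name": "carry_out", "arguments": {
  "steps": [
    [[-4, -4, -1, 0, 0, 0], [-6, -8, 1, 0.3, -0.13, -2.33], [-6, -12, 2, 0.3, -0.13, -2.33], [-6, -15, 3, 0.3, -0.13, -2.33], [-6, -18, 3, 0.3, -0.13, -2.33], [-6, -21, 3, 0.3, -0.13, -2.33], [-6, -24, 4, 0.3, -0.13, -2.33], [-6, -25.6, 4, 0.316, -0.134, -2.33], [-6, -25.6, 4, 0.316, -0.134, -2.33], [-6, -25.6, 4, 0.316, -0.134, -2.33], [-6, -25.6, 4, 0.316, -0.134, -2.33], [-6, -25.6, 4, 0.316, -0.134, -2.33], [-6, -25.6, 4, 0.316, -0.134, -2.33], [-6, -25.6, 4, 0.316, -0.134, -2.33], [-6, -25.6, 4, 0.316, -0.134, -2.33], [-6, -25.6, 4, 0.316, -0.134, -2.33], [-6, -25.6, 4, 0.316, -0.134, -2.33], [-6, -25.6, 4, 0.316, -0.134, -2.33], [-6, -25.6, 4, 0.316, -0.134, -2.33], [-6, -25.6, 4, 0.316, -0.134, -2.33]]
  ],
  "hand": 1,
  "squeeze": 20
}}

```text
time: 30.1
ee_pos: [0.414, 0.2866, 0.2767]
eef_rot: [0.38, 0.925, -0.003, -0.002]
ft_force: [0.5, -0.7, -0.2]
width: 0.0007
grip_force: 0.0
```

```bash
python3 - <<'E'
from mv import *
print(r.read_state()["joint_positions"]);print(row([.4145,.287,.08],down(2.356)))
n='scene';
import cv2
for k in("a",):
  t=r.camera("top")[:,:,::-1]; s=r.camera("scene")[:,:,::-1]; cv2.imwrite("pics/s11.png",s)
d=cv2.absdiff(s,cv2.imread("pics/scene_0.png"))[225:250,190:235];print(d.mean()) # box front face, unchanged?
E
```

```text
[-1.0676  0.0295  0.3829  1.7039 -0.0114  1.4164  0.109 ]
[-0.0237  0.1767 19.6695 -0.006  -0.0009  0.0069]
18.199703703703705
```

```bash
python3 - <<'E'
import cv2,numpy as np
a=cv2.imread("pics/scene_10.png",0);b=cv2.imread("pics/s11.png",0)
e=lambda g:cv2.Canny(g,40,120)
for bx in((182,225,212,250),(195,205,222,230)):
    m=cv2.matchTemplate(b[bx[1]-15:bx[3]+15,bx[0]-15:bx[2]+15],a[bx[1]:bx[3],bx[0]:bx[2]],cv2.TM_CCOEFF_NORMED)
    print(cv2.minMaxLoc(m)[1::2],m[15,15])
E
```

```text
(0.9870243668556213, (15, 15)) 0.98702437
(0.9763584733009338, (15, 15)) 0.9763585
```

Call:
{"name": "carry_out", "arguments": {
  "steps": [
    [[0, 0.1, 4, 0, 0, 0], [0, 0.1, 8, 0, 0, 0], [0, 0.1, 12, 0, 0, 0], [0, 0.1, 15, 0, 0, 0], [0, 0.1, 17.5, 0, 0, 0], [0, 0.1, 19.2, 0, 0, 0], [0, 0.1, 20, 0, 0, 0], [0, 0.1, 20.3, 0, 0, 0], [0, 0.1, 20.6, 0, 0, 0], [0, 0.1, 20.6, 0, 0, 0]]
  ]
}}

```text
time: 31.03
ee_pos: [0.4145, 0.2876, 0.0725]
eef_rot: [0.383, 0.924, -0.001, -0.001]
ft_force: [0.1, 0.1, -0.0]
width: 0.0003
grip_force: 0.0
```

Call:
{"name": "carry_out", "arguments": {
  "steps": [
    [[0, 0, 0.2, 0, 0, 0], [0, 0, 0.4, 0, 0, 0], [0, 0, 0.6, 0, 0, 0], [0, 0, 0.8, 0, 0, 0], [0, 0, 0.8, 0, 0, 0]]
  ]
}}

```text
time: 31.45
ee_pos: [0.414, 0.2873, 0.0638]
eef_rot: [0.382, 0.924, -0.001, -0.001]
ft_force: [0.9, -0.3, -0.3]
width: 0.0003
grip_force: 0.0
```

Call:
{"name": "carry_out", "arguments": {
  "steps": [
    [[0, 0, 0.2, 0, 0, 0], [0, 0, 0.4, 0, 0, 0], [0, 0, 0.6, 0, 0, 0], [0, 0, 0.6, 0, 0, 0]]
  ]
}}

```text
time: 31.78
ee_pos: [0.4143, 0.2875, 0.0579]
eef_rot: [0.382, 0.924, -0.001, -0.001]
ft_force: [-0.5, -0.7, 2.8]
width: 0.0005
grip_force: 1.5
```

Call:
{"name": "carry_out", "arguments": {
  "steps": [
    [[0, 0, 0.2, 0, 0, 0], [0, 0, 0.4, 0, 0, 0], [0, 0, 0.5, 0, 0, 0], [0, 0, 0.5, 0, 0, 0]]
  ]
}}

```text
time: 32.12
ee_pos: [0.4144, 0.2875, 0.0542]
eef_rot: [0.382, 0.924, -0.001, -0.001]
ft_force: [-4.6, -4.9, 19.0]
width: 0.0004
grip_force: 9.3
```

The button is at its bottom stop (19 N). I'll let it come up and measure the pad.

Call:
{"name": "carry_out", "arguments": {
  "steps": [
    [[0, 0, -1, 0, 0, 0], [0, 0, -2, 0, 0, 0], [0, 0, -4, 0, 0, 0], [0, 0, -7, 0, 0, 0], [0, 0, -11, 0, 0, 0], [0, 0, -15, 0, 0, 0], [0, 0, -17, 0, 0, 0], [0, 0, -17, 0, 0, 0]]
  ],
  "hand": -0.3
}}

```text
time: 32.78
ee_pos: [0.4165, 0.2889, 0.2284]
eef_rot: [0.382, 0.924, 0.002, 0.0]
ft_force: [1.1, -0.2, 0.2]
width: 0.0458
grip_force: 0.0
```

```bash
python3 look.py 12; python3 - <<'E'
from mv import *
for k in (2,12,10):
 for n,bx in (("scene",(230,175,252,196)),("top",(192,246,216,270))):
  g=cv2.imread(f"pics/{n}_{k}.png",0)[bx[1]:bx[3],bx[0]:bx[2]]
  m=cv2.connectedComponentsWithStats((g<60).astype(np.uint8))
  for i in range(1,m[0]):
    if m[2][i,4]>15: print(k,n,m[2][i],m[3][i]+bx[:2])
a=(243.3,188.5)
print(tri(a,(203.2,257.7)),on_plane('top',(203.2,257.7),.075),proj('scene',[.537,.339,.077]),proj('top',[.537,.339,.077]))
p=[.537,.342,.16];print(r.read_state()["ee_pos"],row(p,down(1.58)))
E
```

```text
2 scene [ 9 10  9  8 40] [242.675 188.05 ]
2 top [ 5  9 13  6 78] [203.  257.5]
12 scene [  9   0  13  18 106] [244.7547 184.3396]
12 top [ 5  9 13  6 76] [203.     257.4737]
12 top [ 0 16  9  8 31] [195.0323 266.5484]
10 scene [  3   0  19  18 212] [243.9104 181.4764]
10 top [ 5  9 13  6 78] [203.  257.5]
(array([0.5377, 0.3381, 0.0751]), np.float64(0.0005900903797817629)) [0.5374 0.3382 0.075 ] [242.7706 187.8677] [202.7721 257.7249]
[0.4148 0.2878 0.2237] [-4.8238 12.479   6.3419 -0.0022 -0.0008  0.7769]
```

```bash
python3 - <<'E'
from mv import *
f=on_plane('scene',(273,176),0);print('foot',f)
for z in(.1,.15,.2,.25,.3,.35):print(z,on_plane('top',(175,210),z)[:2],proj('scene',on_plane('top',(175,210),z)),proj('scene',[f[0],f[1],z]))
E
```

```text
foot [0.6702 0.4453 0.    ]
0.1 [0.6744 0.4224] [275.555  151.6986] [270.9419 148.139 ]
0.15 [0.6625 0.4086] [272.7508 140.0932] [269.8318 133.1115]
0.2 [0.6507 0.3949] [269.7349 127.6114] [268.6619 117.2737]
0.25 [0.6388 0.3811] [266.4822 114.1498] [267.4272 100.5584]
0.3 [0.627  0.3673] [262.9637  99.5884] [266.122   82.8906]
0.35 [0.6151 0.3535] [259.1456  83.7868] [264.7404  64.1863]
```

```bash
python3 - <<'E'
from mv import *
print(row([.5375,.336,.20],down(1.58)),r.read_state()["width"])
E
```

```text
[-5.2771 12.0829  2.3419 -0.0022 -0.0008  0.7769] 0.052401479239075066
```

Call:
{"name": "carry_out", "arguments": {
  "steps": [
    [[-1, 2, 0, 0, 0, 0.12], [-2, 4, 0, 0, 0, 0.24], [-3, 7, 0, 0, 0, 0.36], [-4, 10, 1, 0, 0, 0.48], [-5.3, 12.1, 2.3, 0, 0, 0.6], [-5.3, 12.1, 2.3, 0, 0, 0.7], [-5.3, 12.1, 2.3, 0, 0, 0.777], [-5.3, 12.1, 2.3, 0, 0, 0.777], [-5.3, 12.1, 2.3, 0, 0, 0.777], [-5.3, 12.1, 2.3, 0, 0, 0.777]]
  ]
}}

```text
time: 33.72
ee_pos: [0.5371, 0.3356, 0.199]
eef_rot: [0.703, 0.711, -0.002, -0.001]
ft_force: [-0.1, 0.1, 0.0]
width: 0.0568
grip_force: 0.0
```

```bash
python3 - <<'E'
from mv import *
s=r.read_state();print(s["ee_pos"],s["width"],row([.5375,.337,.054],down(1.58)))
E
```

```text
[0.5371 0.3356 0.199 ] 0.0568261538700261 [ 0.1657  0.0964 14.5006 -0.0041  0.0019  0.0028]
```

Call:
{"name": "carry_out", "arguments": {
  "steps": [
    [[0.1, 0.1, 3, 0, 0, 0], [0.1, 0.1, 6, 0, 0, 0], [0.1, 0.1, 8, 0, 0, 0], [0.1, 0.1, 10, 0, 0, 0], [0.1, 0.1, 12, 0, 0, 0], [0.1, 0.1, 13.5, 0, 0, 0], [0.1, 0.1, 14.4, 0, 0, 0], [0.1, 0.1, 14.4, 0, 0, 0]]
  ]
}}

```text
time: 34.38
ee_pos: [0.5369, 0.336, 0.0537]
eef_rot: [0.703, 0.711, -0.003, -0.001]
ft_force: [0.4, -0.3, 0.6]
width: 0.0566
grip_force: 0.0
```

Call:
{"name": "carry_out", "arguments": {
  "steps": [
    [[0, 0, 0, 0, 0, 0], [0, 0, 0, 0, 0, 0], [0, 0, 0, 0, 0, 0], [0, 0, 0, 0, 0, 0], [0, 0, 0, 0, 0, 0], [0, 0, 0, 0, 0, 0], [0, 0, 0, 0, 0, 0], [0, 0, 0, 0, 0, 0], [0, 0, 0, 0, 0, 0]]
  ],
  "hand": 1,
  "squeeze": 20
}}

```text
time: 35.13
ee_pos: [0.5385, 0.3367, 0.0559]
eef_rot: [0.704, 0.71, -0.001, -0.001]
ft_force: [0.6, 0.3, 1.8]
width: 0.022
grip_force: 20.0
```

Call:
{"name": "carry_out", "arguments": {
  "steps": [
    [[0, 0, -0.3, 0, 0, 0], [0, 0, -0.6, 0, 0, 0], [0, 0, -1.0, 0, 0, 0], [0, 0, -1.3, 0, 0, 0], [-0.05, 0, -1.7, 0, 0, 0], [-0.13, 0, -2.1, 0, 0, 0], [-0.26, 0, -2.6, 0, 0, 0], [-0.43, 0, -3.0, 0, 0, 0], [-0.6, 0, -3.4, 0, 0, 0], [-0.75, 0, -3.75, 0, 0, 0], [-0.85, 0, -3.95, 0, 0, 0], [-0.85, 0, -3.95, 0, 0, 0]]
  ]
}}

```text
time: 36.13
ee_pos: [0.5386, 0.3274, 0.0953]
eef_rot: [0.704, 0.71, -0.002, -0.0]
ft_force: [2.7, -2.7, -2.7]
width: 0.0216
grip_force: 20.0
```

Moving freely; continue to the upper stop.

Call:
{"name": "carry_out", "arguments": {
  "steps": [
    [[-0.05, 0, -0.1, 0, 0, 0], [-0.1, 0, -0.2, 0, 0, 0], [-0.15, 0, -0.3, 0, 0, 0], [-0.2, 0, -0.4, 0, 0, 0], [-0.2, 0, -0.4, 0, 0, 0]]
  ]
}}

```text
time: 36.55
ee_pos: [0.5385, 0.3263, 0.0973]
eef_rot: [0.704, 0.71, -0.002, -0.0]
ft_force: [12.7, 4.1, -21.9]
width: 0.0221
grip_force: 20.0
```

Call:
{"name": "carry_out", "arguments": {
  "steps": [
    [[0, 0, 0, 0, 0, 0], [0, 0, 0, 0, 0, 0], [0, 0, 0, 0, 0, 0], [0, 0, 0, 0, 0, 0], [0, 0, 0, 0, 0, 0], [0, 0, 0, 0, 0, 0], [0, 0, 0, 0, 0, 0]]
  ],
  "hand": -0.3
}}

```text
time: 37.13
ee_pos: [0.5383, 0.3262, 0.0992]
eef_rot: [0.704, 0.71, -0.002, -0.001]
ft_force: [-0.2, 0.8, 0.4]
width: 0.0552
grip_force: 0.0
```

Call:
{"name": "carry_out", "arguments": {
  "steps": [
    [[0, 0, -1, 0, 0, 0], [0, 0, -3, 0, 0, 0], [0, 0, -6, 0, 0, 0], [0, 0, -10, 0, 0, 0], [0, 0, -14, 0, 0, 0], [-4, -2, -18, 0, 0, 0], [-4, -6, -20, 0, 0, 0], [-4, -10, -20, 0, 0, 0], [-4, -14, -20, 0, 0, 0], [-4, -18, -20, 0, 0, 0], [-4, -18, -20, 0, 0, 0]]
  ]
}}

```text
time: 38.05
ee_pos: [0.3545, 0.2853, 0.3011]
eef_rot: [0.702, 0.712, -0.001, -0.002]
ft_force: [0.4, 0.7, 0.1]
width: 0.0564
grip_force: 0.0
```

```bash
python3 look.py 13; python3 - <<'E'
from mv import *
s=r.read_state();print(s["ee_pos"],s["ft_force"],s["width"])
for k in (0,13):
 for n,bx in (("scene",(230,165,252,186)),("top",(190,240,213,272))):
  g=cv2.imread(f"pics/{n}_{k}.png",0)[bx[1]:bx[3],bx[0]:bx[2]]
  m=cv2.connectedComponentsWithStats((g<60).astype(np.uint8))
  for i in range(1,m[0]):
    if m[2][i,4]>15: print(k,n,m[2][i],m[3][i]+bx[:2])
a=cv2.imread("pics/top_0.png",0);b=cv2.imread("pics/top_13.png",0)
for nm,bx in {'tape':(280,290,304,316),'dish':(312,280,338,306),'glue':(350,196,370,216)}.items():
    m=cv2.matchTemplate(b[bx[1]-8:bx[3]+8,bx[0]-8:bx[2]+8],a[bx[1]:bx[3],bx[0]:bx[2]],cv2.TM_CCOEFF_NORMED);print(nm,cv2.minMaxLoc(m)[1::2])
# hanging trays unchanged since just after each release?
for f,bx in (("top_10",(245,236,265,268)),("top_10",(300,236,318,262)),("scene_7",(245,160,290,230))):
    n=f.split('_')[0];c=cv2.imread(f"pics/{f}.png",0);d=cv2.imread(f"pics/{n}_13.png",0)
    m=cv2.matchTemplate(d[bx[1]-8:bx[3]+8,bx[0]-8:bx[2]+8],c[bx[1]:bx[3],bx[0]:bx[2]],cv2.TM_CCOEFF_NORMED);print(f,bx,cv2.minMaxLoc(m)[1::2])
E
```

```text
[0.3577 0.2852 0.301 ] [0.3988 0.049  0.1338] 0.056384300459894454
0 scene [ 8  6 11 15 82] [242.9146 177.8415]
0 top [ 7 12 14  7 85] [203.4824 255.1059]
13 scene [  8   5  14  16 101] [243.9208 178.4752]
13 top [ 7 12 14  7 87] [203.4828 255.0345]
tape (0.9040029644966125, (8, 8))
dish (0.9992650747299194, (8, 8))
glue (0.9906444549560547, (8, 8))
top_10 (245, 236, 265, 268) (0.9735859632492065, (8, 8))
top_10 (300, 236, 318, 262) (0.7410106062889099, (8, 7))
scene_7 (245, 160, 290, 230) (0.8970180153846741, (8, 8))
```

```bash
python3 - <<'E'
from mv import *
b=cv2.imread("pics/top_13.png",0);s=b[232:280,246:264]   # tray 1 hanging, as template
m=cv2.matchTemplate(b[226:286,290:330],s,cv2.TM_CCOEFF_NORMED);print('top',cv2.minMaxLoc(m)[1::2],'expect col',proj('top',[.54,.031,.24])[0]-proj('top',[.54,.171,.24])[0]+246-290,'row 6')
b=cv2.imread("pics/scene_13.png",0);a=cv2.imread("pics/scene_10.png",0);bx=(272,185,320,260)
m=cv2.matchTemplate(b[bx[1]-8:bx[3]+8,bx[0]-8:bx[2]+8],a[bx[1]:bx[3],bx[0]:bx[2]],cv2.TM_CCOEFF_NORMED);print('scene',cv2.minMaxLoc(m)[1::2])
E
```

```text
top (0.6722731590270996, (8, 6)) expect col 8.993436124779919 row 6
scene (0.9555873870849609, (8, 8))
```

Both trays are where they were left, the lever is back in its starting position, and the other objects haven't moved. I'm handing in.

```bash
python3 -c "
from bench import r
print(r.close_job())"
```

```text
the job is handed in; nothing more can be done
None
```

The job is handed in: I locked the brake, hung both trays on the rail, pressed the call button to its bottom stop (19 N) and let go, and lifted the brake lever back to its upper stop; final images showed the trays still hanging and the tape, dish and glue unmoved, though I did not check by image that the button came back up.

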